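Refill the nursery pump dispenser at its dock

ROBOT

A 6-joint arm with a two-finger parallel gripper is mounted at the origin on the work surface. World frame = base frame: x ahead of the robot, y to its left, z up, the work surface at z = 0. Lengths are in m, angles in rad, forces in N, time in s.
With the tool pointing down it reaches from about 0.2 to 0.875 m from the base axis. Payload 3.4 kg.
Tool frame: the origin (TCP) lies midway between the tips of the shut fingers; the grasp point (between the pads) lies bot.hold_point_z behind it (bot.hold_point_z is the distance from the TCP to the grasp point, in m); z points along the fingers, y is the line along which they close (so a half turn about z gives the same grasp; the last joint's range is limited). The gripper opens to 94 mm and grips with 3 to 60 N. Pads are 16 mm wide; open, the fingers measure 119 mm over their backs; the gripper's body (75 mm by 177 mm) begins 78 mm behind the grasp point.
Start: joints at [1.157, 0.276, 1.505, -0, 1.361, -0.121], TCP at [0.166, 0.551, 0.182] pointing down, gripper open.
Joint ranges: [-2.89, 2.89], [-0.75, 2.08], [0.22, 2.7], [-1.18, 4.32], [0.11, 2.71], [-2.7, 2.7]. Speed limits (rad/s): [2.57, 2.57, 3.14, 3.14, 3.14, 3.14].

INTERFACE

Orientations are given as a unit quaternion [x, y, z, w].
In Python, from station import bot gives the robot as it stands. The module is installed in compiled form; this text tells all that it offers.
- The arm moves only by the shell command python3 -m creep 'ROWS'. ROWS is a JSON object of lists of equal length, an entry for each row: "translation": the shift along the tool's x, y, z in mm, a list of three; "delta_rot": the turn, a rotation vector about the tool's x, y, z in rad, a list of three; "claw": the closure, from 0 (fully open) to 1 (shut). A call has exactly 8 rows; each row shifts and turns the commanded pose from where the row before left it, along the tool's axes as they then stand; what a row does not reach is not made up. A row lasts 1/8 s, in which the tool goes at most 62.5 mm and 10.7 degrees, less where a joint would pass 70% of its speed; a pose out of reach is approached as far as the arm can. A call is refused whole if a number of a shift passes 62.5 or a number of a turn 0.188, either way. A call with a gripper value outside its range is refused whole. The fingers move at their own pace and stop on an object; the grip force is fixed at half the most. Time passes only in rows, so rows that do not move let the fingers close, or fill a call up. It gives the time, the measured TCP pose, the force, the opening and the grip force at its end, in the units of the state.
- bot.read_state(): the state, without advancing time (a new reading comes with each control period).
- bot.grab_frame(name): name is "scene" or "top" or "wrist"; returns a dict with "image" (400x640x3 uint8, red, green, blue), "camera_matrix" (3x3 intrinsics, pixels), "position" and "rotation" of the camera in the world. Camera axes: x right, y down, z forward; pixel columns grow to the right and rows downward; lengths in m; the calibration is good to about 2 mm. The wrist camera is an equidistant fisheye: a pixel r from the principal point sees the ray r / f radians off the axis. A picture is of the moment at which its call begins. There is no depth.
- bot.hand_in(): hands the job in; it is judged then, once.
The state is a dict: "time_s": time; "joint_positions": joint angles; "dq": joint speeds; "effort": joint torques, N m; "eef_pos": TCP position; "eef_rot": TCP orientation; "contact_force": force on the tool from outside, world axes, zero at the start; "torque": the same for the moment, N m; "width": opening from 0.0 (shut) to 1.0 (fully open); "grasp_force": force on a finger pad.
Only numpy, scipy, OpenCV 4.12 (cv2) and the standard library are available. Lean on these libraries where they do the work, as an engineer would, in place of code of your own. Each camera call takes 0.05 s, during which the arm holds its last target. There are 200 camera calls.

TASK

Seat the grey pump dispenser flat and square in the pocket of the green refill dock, its foot lug in the dock's slot, and let go of it. Then take the blue refill cartridge, press its coupler mouth squarely onto the dispenser's tilted filling nipple until it snaps in and the valve is pushed fully down against its spring, hold it there for at least two seconds, and finish while still gripping the cartridge and holding the valve down. Leave the jars, the teether and the ball where they are.

Things in the scene. Friction and masses are not known exactly. Their poses are not given: they have to be found in the camera images.
- dock: Fixed green plastic dock, 14 mm high. Origin: table level under the pocket's centre; plate x -49 to +61, y -41 to +41 mm. Pocket 74 mm along x by 58 along y, open at the top, floor 5 mm above the table, walls 9 mm higher. A 23 mm wide slot at y = 0 through the +x wall takes the dispenser's lug: it fits only with its +x along the dock's +x, about 2 mm play each side.
- dispenser: Loose grey pump dispenser, 0.35 to 0.5 kg. Origin: centre of its underside. Body 70 mm along x, 54 along y, 40 high, upright flat sides: grip across y from above. Lug 18 mm wide, 9 high, sticks out 10 mm at +x. On top: pump with black button at x = +24 (top 72 mm up); boss with the filling nipple at x = -14 (top 76 mm up). Seated: origin 5 mm above the table, over the dock's origin.
- nipple: Filling nipple, rigid with the dispenser. Origin at its x -14, y 0, z 52 mm: centre of the face of a white boss, 44 mm diameter. z: the nipple's axis, pointing out, leaning 25 degrees (0.436 rad) from vertical towards the dispenser's -x; y as the dispenser's. Brass stem on the axis, 12 mm diameter, round end at z = 26 mm when out.
- jaw0 (a joint): One of two sprung orange jaws with 8 mm round heads at nipple y = -18 and +18 mm, z = 15.7 mm (this one -y): m moved outwards. The coupler's bead spreads them 3 mm (5 to 10 N of push in all), then they snap in above it.
- valve (a joint): Travel of the brass stem into the boss along the nipple's axis: 0 = out, 0.010 m = fully down (hard stop). Spring: about 4 N to start, 11 N fully down. If the cartridge is not held down, the spring pushes it back up to where the jaws hold it (valve about 5 mm down or less).
- cartridge: Loose refill cartridge, 0.1 to 0.16 kg, 86 mm tall, standing on its mouth. Origin: centre of the mouth; z towards the closed top. White round coupler to z = 32: bead 34 mm diameter at z 0 to 6, cavity 17 mm diameter, 14 deep. Above it a blue square body 36 x 36 mm, sides facing x and y: grip here. On the nipple, its origin is at nipple z = 12 mm as the stem meets it, 7 once snapped, 2 fully down.
- jar_a: White closed jar with a yellow cap, 60 mm diameter, 75 mm high, on the turntable. Leave alone. Origin: centre of its underside.
- jar_b: Amber closed jar with a wooden cap, 60 mm diameter, 65 mm high, on the turntable. Leave alone. Origin: centre of its underside.
- teether: Beech wood ring teether, 72 mm outer diameter, 14 mm high, lying on the turntable. Leave alone. Origin: centre of its underside.
- turntable: Lazy-susan turntable (does not turn here), 250 mm diameter, 22 mm high, fixed. Origin: centre of its underside.
- ball_center (a point): Centre of a stray orange plastic ball, 56 mm diameter, on the table. Leave alone.
There are look-alikes about, which are no part of the job. Leave any pink or turquoise look-alike of the cartridge alone.

How it is judged:
On the way, in this order (a step that is already met when the one before it is completed fails the run):
1. the dispenser sits flat and square in the dock's pocket, lug in the slot, and is let go (z of dispenser in the frame of dock below 0.007 m and horizontal distance between dispenser and dock below 0.005 m and angle between dispenser's own z axis and vertical below 0.05 rad and angle between the x axis of dispenser and the x axis of dock, either way round below 0.09 rad and x of nipple in the frame of dock below -0.005 m and contact force between the fingers and dispenser below 0.2 N), for 0.2 s.
2. the cartridge is snapped squarely onto the nipple and held with the valve down for 2 s (z of dispenser in the frame of dock below 0.007 m and horizontal distance between dispenser and dock below 0.005 m and angle between dispenser's own z axis and vertical below 0.05 rad and angle between the x axis of dispenser and the x axis of dock, either way round below 0.09 rad and x of nipple in the frame of dock below -0.005 m and value of joint valve above 0.007 m and z of cartridge in the frame of nipple between -0.001 and 0.0065 m and x of cartridge in the frame of nipple between -0.004 and 0.004 m and y of cartridge in the frame of nipple between -0.004 and 0.004 m and angle between the z axis of cartridge and the z axis of nipple, either way round below 0.12 rad and contact force between the fingers and cartridge above 3 N), for 2 s.
At the end, for the whole second after the job is handed in: Dispenser seated in the dock (2 mm of the floor, 5 mm of centre, 0.09 rad of square, lug at the slot); coupler on the nipple within 4 mm and 0.12 rad, mouth under 6.5 mm from the boss, valve over 7 mm down; fingers grip the cartridge, not the dispenser; finishes holding (all of step 2 and contact force between cartridge and dispenser above 4 N and contact force between the fingers and dispenser below 0.2 N and linear speed of cartridge below 0.02 m/s); the arm keeps its last pose, push and grip.
It fails at once if the yellow-capped jar is disturbed (distance of jar_a from where it was at the start of the episode above 0.03 m).
It fails at once if the amber jar is disturbed (distance of jar_b from where it was at the start of the episode above 0.03 m).
It fails at once if the teether is disturbed (distance of teether from where it was at the start of the episode above 0.03 m).
It fails at once if the ball is knocked away (distance of ball_center from where it was at the start of the episode above 0.04 m).
It also fails if it takes over 58 s, if anything falls off the work surface, if the arm or the gripper's body presses on something with over 40 N, if the wrist force passes 120 N, or if a joint passes its speed limit or range.

## Working session

There is one attempt and no reset: what is moved stays moved. The work goes in short steps, Python scripts to look and compute and a shell command to move; the robot and the scene stay as the last step left them, time stands still between calls to the robot, and variables do not carry over. Pictures are saved under pics/ and viewed, at most 10 in all, crops included, and the job is handed in when it is done.

```bash
mkdir -p pics
python3 - <<'E'
from station import bot
import cv2,numpy as np,pickle
s=bot.read_state();print(s,bot.hold_point_z)
for n in("scene","top","wrist"):
    f=bot.grab_frame(n);pickle.dump(f,open(f"pics/{n}0.pkl","wb"))
    cv2.imwrite(f"pics/{n}0.png",f["image"][:,:,::-1]);print(n,f["camera_matrix"].tolist(),f["position"],np.round(f["rotation"],4).tolist())
E
```

```text
{'time_s': 0.0, 'joint_positions': array([ 1.15700442e+00,  2.76584692e-01,  1.50614602e+00,  9.23968669e-06,
        1.36070927e+00, -1.21027419e-01]), 'dq': array([0.00112044, 0.00075237, 0.00040362, 0.00033242, 0.00082787,
       0.00034445]), 'effort': array([-1.51669092e-04, -4.04596353e+01, -2.37234092e+01,  7.01188319e-02,
        3.44806700e-02, -1.49711582e-04]), 'eef_pos': array([0.16570711, 0.5499487 , 0.18160555]), 'eef_rot': array([ 1.45860924e-01,  9.89304674e-01, -8.89643368e-04, -2.48420668e-04]), 'contact_force': array([-0.99312311,  0.40710189, -0.26544824]), 'torque': array([-0.0248208 , -0.01886954, -0.01125925]), 'grasp_force': 0.0, 'width': 0.9996915296233082} 0.0188
scene [[392.3937443852299, 0.0, 316.68331944463165], [0.0, 392.3937443852299, 198.0706610174566], [0.0, 0.0, 1.0]] [1.28034913 0.24283838 0.88712906] [0.5328, 0.7611, -0.3083, -0.2045]
top [[402.18160103237307, 0.0, 319.5754449889842], [0.0, 402.18160103237307, 205.22671710502402], [0.0, 0.0, 1.0]] [ 0.50395242 -0.03834746  1.13916044] [0.7114, -0.7018, 0.0264, -0.0249]
wrist [[309.70691628693146, 0.0, 317.6416745139442], [0.0, 309.70691628693146, 197.19921995041872], [0.0, 0.0, 1.0]] [0.08497006 0.57469484 0.38406497] [0.7936, 0.5905, 0.0866, 0.1181]
```

View pics/top0.png

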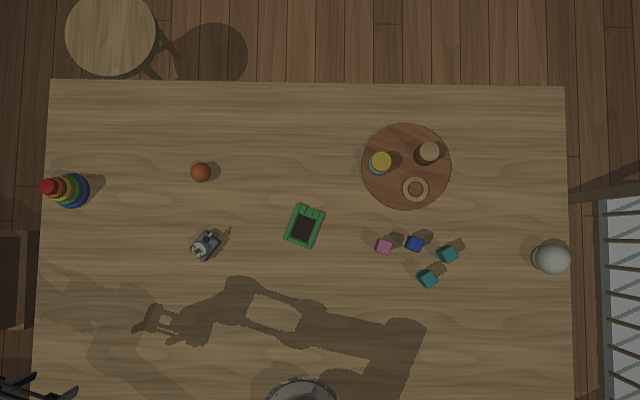

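View pics/scene0.png

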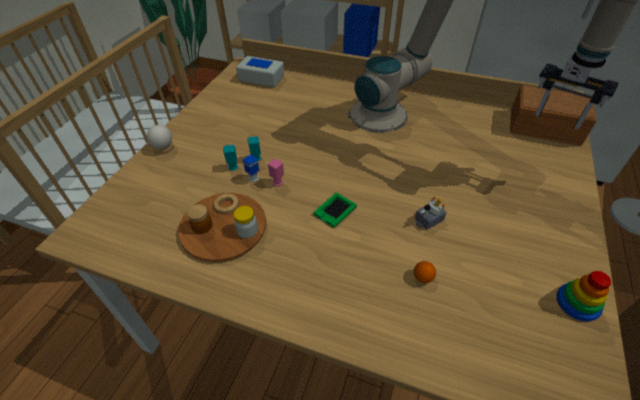

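Top view: dispenser near (205,245), dock near (305,226), blue cartridge near (415,243) with pink at (384,246) and turquoise ones at (447,254) and (428,278). Turntable is at (406,166), ball at (201,172). Next I need enlarged crops.

Run:
```python
import cv2,numpy as np
t=cv2.imread("pics/top0.png");s=cv2.imread("pics/scene0.png")
def c(i,x,y,k=5,w=53,h=58):
    return cv2.convertScaleAbs(cv2.resize(i[y:y+h,x:x+w],None,fx=k,fy=k,interpolation=cv2.INTER_CUBIC),alpha=1.6)
r1=np.hstack([c(t,178,216),c(t,279,197),c(t,389,216)])
r2=np.hstack([c(s,404,184),c(s,309,182),c(s,230,140)])
cv2.imwrite("pics/crop.png",np.vstack([r1,r2]))
```

```text
(no output)
```

View pics/crop.png

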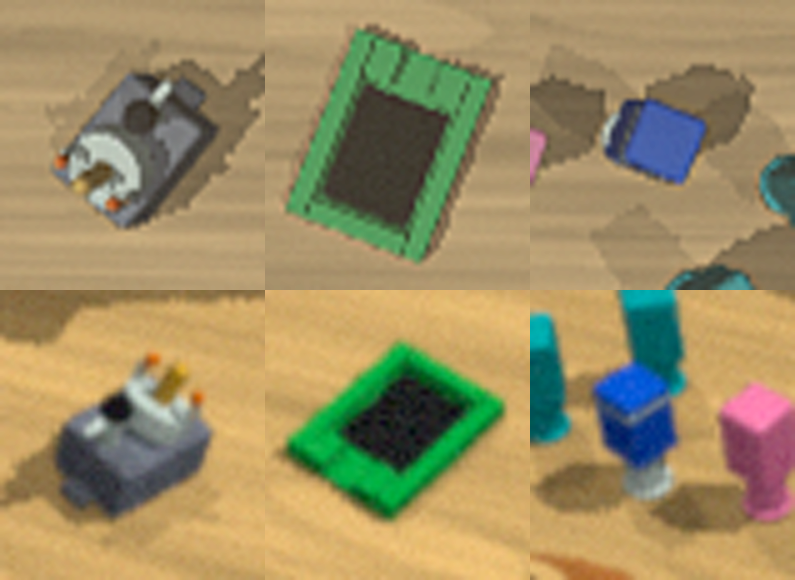

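Crops show the dock's slot end pointing up-right in the top view, and the dispenser's lug also up-right. I've read corners and features off both crops; fitting poses now.

```bash
cat > h.py <<'E'
import numpy as np,pickle,cv2
from scipy.optimize import least_squares
from scipy.spatial.transform import Rotation as Ro
def load(n): return pickle.load(open(f"pics/{n}.pkl","rb"))
def proj(f,P):
    c=(np.asarray(P)-f["position"])@Ro.from_quat(f["rotation"]).as_matrix(); K=f["camera_matrix"]
    if f.get("fish"):
        r=np.linalg.norm(c[:,:2],axis=1);th=np.arctan2(r,c[:,2]);d=c[:,:2]/r[:,None]*th[:,None]
    else: d=c[:,:2]/c[:,2:]
    return d*K[0,0]+K[:2,2]
def fit(obs,x0,z0=0):
    """obs: list of (frame, [(local xyz mm),(u,v)]...)"""
    def res(p):
        R=Ro.from_euler('z',p[2]).as_matrix();out=[]
        for f,L in obs:
            P=np.array([l[0] for l in L])/1000@R.T+[p[0],p[1],z0]
            out.append((proj(f,P)-np.array([l[1] for l in L])).ravel())
        return np.concatenate(out)
    s=least_squares(res,x0,loss='soft_l1');return s.x,res(s.x).reshape(-1,2)
E
cat > fit0.py <<'E'
from h import *
t,s=load("top0"),load("scene0")
def m(ox,oy,L): return [(p,((x+.5)/5-.5+ox,(y+.5)/5-.5+oy)) for p,(x,y) in L]
for name,x0,A,B in [
 ("dock",[.5,0,-.4],m(279,197,[((61,41,14),(97,28)),((61,-41,14),(232,80)),((-49,-41,14),(155,258)),((-49,41,14),(23,210))]),
  m(309,182,[((61,41,14),(125,208)),((61,-41,14),(25,153)),((-49,-41,14),(138,52)),((-49,41,14),(240,115))])),
 ("disp",[.4,.25,-.7],m(178,216,[((35,27,40),(135,72)),((35,-27,40),(217,125)),((-35,27,40),(52,170)),((24,0,72),(140,115)),((-20.6,18,66.2),(62,161)),((-20.6,-18,66.2),(114,205)),((-24.5,0,74),(82,186))]),
  m(404,184,[((-20.6,18,66.2),(197,108)),((-20.6,-18,66.2),(152,68)),((-24.5,0,74),(181,78)),((24,0,72),(118,115)),((35,27,0),(115,226)),((-35,27,40),(210,143))])),
 ("cart",[.4,-.25,-.4],m(389,216,[((18,18,86),(120,98)),((18,-18,86),(176,130)),((-18,-18,86),(152,184)),((-18,18,86),(95,160))]),
  m(230,140,[((18,18,86),(107,125)),((18,-18,86),(67,103)),((-18,-18,86),(102,73)),((-18,18,86),(145,95))]))]:
  for o in ([(t,A),(s,B)],[(t,A)],[(s,B)]):
    p,r=fit(o,x0);print(name,np.round(p,4))
    if len(o)==2: print(np.round(r,1).tolist())
E
python3 fit0.py
```

```text
dock [ 0.5233  0.0064 -0.3681]
[[-0.8, -0.6], [-0.6, -0.1], [0.1, 0.9], [-0.8, -0.5], [-0.3, 1.8], [-1.5, -1.2], [-0.5, -1.0], [0.0, -1.0]]
dock [ 0.523   0.0049 -0.3686]
dock [ 0.5254  0.0088 -0.3672]
disp [ 0.4698  0.2748 -0.6587]
[[-0.8, -0.8], [-1.9, 1.0], [-0.7, -0.2], [-0.1, 0.1], [0.2, -0.2], [0.2, -0.5], [-0.5, 0.4], [-0.6, -0.1], [-0.6, 0.1], [-0.3, -0.5], [-0.7, -0.6], [-1.2, 1.5], [0.8, -1.0]]
disp [ 0.4696  0.2736 -0.6573]
disp [ 0.4702  0.2762 -0.6533]
cart [ 0.4833 -0.2903 -0.3561]
[[-1.7, -0.5], [0.0, -1.9], [0.1, 0.3], [-1.5, 0.1], [-1.2, -1.0], [-1.1, -1.5], [0.5, -1.2], [-0.3, -0.9]]
cart [ 0.4818 -0.2923 -0.4321]
cart [ 0.4876 -0.2863 -0.2646]
```

```bash
cat >> h.py <<'E'
def down(th,tilt=0.0):
    """tool down with tool y at world yaw th; tilt about tool y"""
    y=np.array([np.cos(th),np.sin(th),0]);z=np.array([0,0,-1.]);x=np.cross(y,z)
    return Ro.from_matrix(np.c_[x,y,z])*Ro.from_rotvec([0,tilt,0])
def plan(pos,R):
    from station import bot
    s=bot.read_state();R0=Ro.from_quat(s["eef_rot"])
    print("t",round(s["time_s"],2),"pos",np.round(s["eef_pos"],4),"shift mm",np.round(R0.inv().apply(np.array(pos)-s["eef_pos"])*1000,1),"rotvec",np.round((R0.inv()*R).as_rotvec(),4))
def snap(name,cam="wrist"):
    from station import bot
    f=bot.grab_frame(cam);f["fish"]=cam=="wrist";pickle.dump(f,open(f"pics/{name}.pkl","wb"))
    cv2.imwrite(f"pics/{name}.png",f["image"][:,:,::-1]);return f
E
python3 -c "
from h import *
plan([.4698,.2748,.16],down(-.6587+np.pi/2))"
```

```text
t 0.15 pos [0.1658 0.5501 0.1818] shift mm [-370.5 -175.8   22. ] rotvec [-1.300e-03  1.000e-04  3.659e-01]
```

```bash
python3 -m creep '{"translation":[[-30,-14,2],[-50,-24,3],[-55,-26,3],[-55,-26,3],[-55,-26,3],[-55,-26,3],[-45,-22,3],[-25,-12,2]],"delta_rot":[[0,0,0],[0,0,0],[0,0,0],[0,0,0],[0,0,0],[0,0,0],[0,0,0],[0,0,0]],"claw":[0,0,0,0,0,0,0,0]}'
python3 -c "
from h import *
plan([.4698,.2748,.16],down(-.6587+np.pi/2))"
```

```text
time_s: 1.15
eef_pos: [0.4711, 0.2731, 0.16]
eef_rot: [0.147, 0.989, -0.0, -0.0]
contact_force: [0.1, 0.4, -0.1]
width: 1.0
grasp_force: 0.0
t 1.15 pos [0.4711 0.2731 0.16  ] shift mm [ 1.7  1.2 -0. ] rotvec [-5.000e-04  1.000e-04  3.635e-01]
```

```bash
python3 -m creep '{"translation":[[2,1,0],[0,0,0],[0,0,0],[0,0,0],[0,0,0],[0,0,0],[0,0,0],[0,0,0]],"delta_rot":[[0,0,0.1],[0,0,0.16],[0,0,0.1],[0,0,0],[0,0,0],[0,0,0],[0,0,0],[0,0,0]],"claw":[0,0,0,0,0,0,0,0]}'
python3 -c "
from h import *
f=snap('w1');c=f['image'][60:360,120:520,::-1]
cv2.imwrite('pics/w1c.png',cv2.convertScaleAbs(cv2.resize(c,None,fx=2,fy=2,interpolation=2),alpha=1.5))
R=Ro.from_euler('z',-.6587).as_matrix()
P=np.array([[35,27,40],[35,-27,40],[-35,-27,40],[-35,27,40],[24,0,72],[-20.6,18,66.2],[-20.6,-18,66.2]])/1000@R.T+[.4698,.2748,0]
print(np.round((proj(f,P)-[120,60])*2).tolist())
plan([.4698,.2748,.16],down(-.6587+np.pi/2))"
```

```text
time_s: 2.15
eef_pos: [0.4678, 0.2768, 0.1605]
eef_rot: [0.321, 0.947, 0.0, 0.0]
contact_force: [0.1, 0.4, -0.0]
width: 1.0
grasp_force: 0.0
[[442.0, 317.0], [346.0, 316.0], [344.0, 192.0], [446.0, 192.0], [394.0, 319.0], [431.0, 230.0], [358.0, 229.0]]
t 2.2 pos [0.4678 0.2768 0.1605] shift mm [-2.8 -0.4  0.5] rotvec [ 0.0001 -0.      0.0062]
```

View pics/w1c.png

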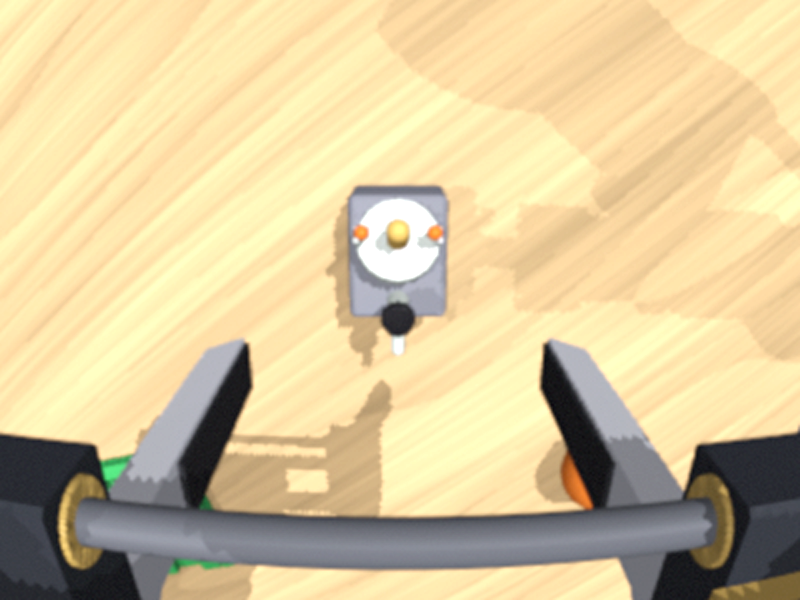

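The wrist view shows the dispenser square to the image: button (398,318), heads (361,233) and (435,233), body corners (350,316), (446,316). The ball is near the right finger at (575,475), but beyond the dispenser's far side. Fitting.

```bash
python3 -c "
from h import *
f=load('w1')
L=[((35,27,40),(446,315)),((35,-27,40),(350,315)),((24,0,72),(398,318)),((-20.6,18,66.2),(435,233)),((-20.6,-18,66.2),(361,233)),((-35,-27,40),(351,192)),((-35,27,40),(446,192))]
L=[(p,((u+.5)/2-.5+120,(v+.5)/2-.5+60)) for p,(u,v) in L]
p,r=fit([(f,L)],[.47,.275,-.66]);print(p,np.round(r,1).tolist())
plan([*p[:2],.03],down(p[2]+np.pi/2))
plan([*p[:2],.012],down(p[2]+np.pi/2))
"
```

```text
[ 0.47073822  0.27614349 -0.6504927 ] [[0.1, 0.9], [-0.2, 0.9], [0.1, 0.5], [-0.1, -1.7], [0.2, -1.7], [-2.1, 0.1], [1.5, 0.1]]
t 2.2 pos [0.4678 0.2768 0.1605] shift mm [ -2.8   1.2 130.5] rotvec [ 0.0001 -0.     -0.002 ]
t 2.2 pos [0.4678 0.2768 0.1605] shift mm [ -2.8   1.2 148.5] rotvec [ 0.0001 -0.     -0.002 ]
```

```bash
python3 -m creep '{"translation":[[-3,1,15],[0,0,25],[0,0,30],[0,0,30],[0,0,25],[0,0,15],[0,0,7],[0,0,0]],"delta_rot":[[0,0,0],[0,0,0],[0,0,0],[0,0,0],[0,0,0],[0,0,0],[0,0,0],[0,0,0]],"claw":[0,0,0,0,0,0,0,0.6]}'
python3 -m creep '{"translation":[[0,0,0],[0,0,0],[0,0,0],[0,0,0],[0,0,0],[0,0,0],[0,0,0],[0,0,0]],"delta_rot":[[0,0,0],[0,0,0],[0,0,0],[0,0,0],[0,0,0],[0,0,0],[0,0,0],[0,0,0]],"claw":[1,1,1,1,1,1,1,1]}'
python3 -c "
from h import *
plan([.5233,.0064,.08],down(-.368+np.pi/2))"
```

```text
time_s: 3.2
eef_pos: [0.4709, 0.2758, 0.0133]
eef_rot: [0.321, 0.947, -0.0, -0.0]
contact_force: [0.6, 0.2, 0.1]
width: 0.928
grasp_force: 0.0
time_s: 4.2
eef_pos: [0.471, 0.2758, 0.0139]
eef_rot: [0.321, 0.947, 0.0, 0.0]
contact_force: [-0.8, -0.3, 5.6]
width: 0.564
grasp_force: 30.0
t 4.2 pos [0.471  0.2758 0.0139] shift mm [-205.2 -182.2  -66.2] rotvec [ 0.0004  0.0003 -0.2848]
```

```bash
python3 -m creep '{"translation":[[0,0,-15],[0,0,-30],[-10,-5,-25],[-40,-19,-6],[-50,-23,0],[-50,-23,0],[-50,-23,0],[-45,-21,0]],"delta_rot":[[0,0,0],[0,0,0],[0,0,0],[0,0,0],[0,0,0],[0,0,0],[0,0,0],[0,0,0]],"claw":[1,1,1,1,1,1,1,1]}'
python3 -m creep '{"translation":[[-40,-19,0],[-25,-12,0],[-10,-4,0],[0,0,0],[0,0,0],[0,0,0],[0,0,0],[0,0,0]],"delta_rot":[[0,0,0],[0,0,0],[0,0,0],[0,0,-0.09],[0,0,-0.12],[0,0,-0.075],[0,0,0],[0,0,0]],"claw":[1,1,1,1,1,1,1,1]}'
python3 -c "
from h import *
f=snap('w2');c=f['image'][10:310,120:520,::-1]
cv2.imwrite('pics/w2c.png',cv2.convertScaleAbs(cv2.resize(c,None,fx=2,fy=2,interpolation=2),alpha=1.5))
plan([.5233,.0064,.06],down(-.368+np.pi/2))"
```

```text
time_s: 5.2
eef_pos: [0.5964, 0.0347, 0.0891]
eef_rot: [0.321, 0.947, 0.0, -0.0]
contact_force: [0.0, 0.7, -4.8]
width: 0.567
grasp_force: 30.0
time_s: 6.2
eef_pos: [0.6341, -0.0359, 0.0894]
eef_rot: [0.183, 0.983, 0.0, -0.0]
contact_force: [0.4, 0.9, -4.0]
width: 0.566
grasp_force: 30.0
t 6.25 pos [ 0.6342 -0.0362  0.0895] shift mm [118.8  -0.2  29.5] rotvec [ 0.0004 -0.0005  0.0001]
```

View pics/w2c.png

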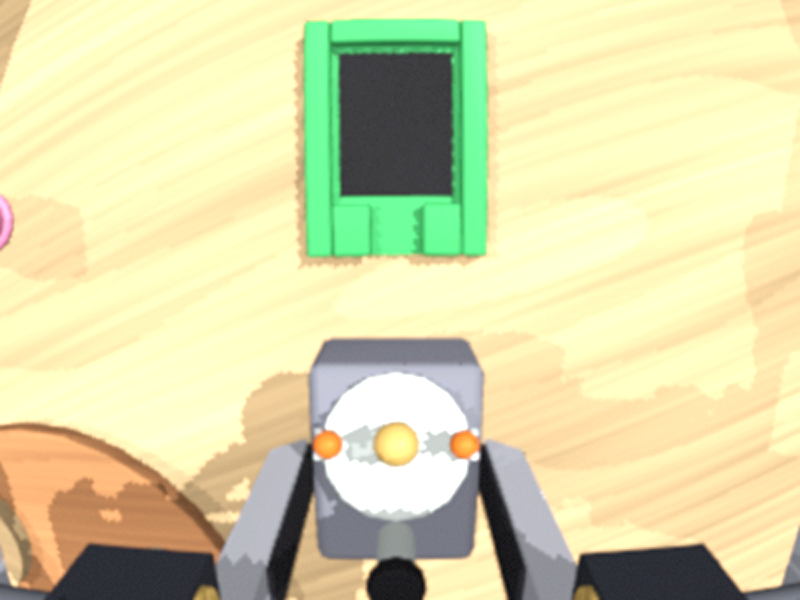

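Dock corners at (305,22), (486,22), (487,254), (306,256); held dispenser heads at (328,444), (465,444), rear top corners (312,366), (483,366). Both are square and centred on x≈396.

```bash
python3 -c "
from h import *
f=load('w2')
m=lambda L:[(p,((u+.5)/2-.5+120,(v+.5)/2-.5+10)) for p,(u,v) in L]
d,r=fit([(f,m([((61,41,14),(487,254)),((61,-41,14),(306,256)),((-49,-41,14),(305,22)),((-49,41,14),(486,22))]))],[.523,.006,-.37]);print(d,np.round(r,1).tolist())
q,r=fit([(f,m([((-20.6,18,66.2),(465,444)),((-20.6,-18,66.2),(328,444)),((-35,-27,40),(312,366)),((-35,27,40),(483,366)),((35,27,40),(474,556)),((35,-27,40),(319,556)),((24,0,72),(396,584))]))],[.634,-.036,-.37],.0756);print(q,np.round(r,1).tolist())
e=[.6342,-.0362]
R=lambda a:Ro.from_euler('z',a).as_matrix()[:2,:2]
print('disp-TCP in dock axes mm',R(d[2]).T@(q[:2]-e)*1000,'disp->dock dispframe mm',R(q[2]).T@(d[:2]-q[:2])*1000,'turn',d[2]-q[2])
"
```

```text
[ 0.52509356  0.00597866 -0.36220882] [[0.2, 1.5], [-0.1, 0.9], [-0.9, -1.3], [0.8, -1.7]]
[ 0.63457162 -0.03595851 -0.36771419] [[-0.2, -0.3], [0.2, -0.3], [-3.1, -1.1], [2.1, -1.0], [0.7, 3.0], [-1.0, 3.0], [0.2, 4.7]]
disp-TCP in dock axes mm [0.26193981 0.35750705] disp->dock dispframe mm [-117.23533428   -0.22181634] turn 0.0055053736095045935
```

```bash
python3 -m creep '{"translation":[[10,0,0],[20,0,0],[25,0,5],[25,0,10],[20,0,15],[12.5,0,15],[5,0,10],[0,0,0]],"delta_rot":[[0,0,-0.004],[0,0,0],[0,0,0],[0,0,0],[0,0,0],[0,0,0],[0,0,0],[0,0,0]],"claw":[1,1,1,1,1,1,1,1]}'
python3 -c "
from h import *
f=snap('w3');c=f['image'][40:340,120:520,::-1]
cv2.imwrite('pics/w3c.png',cv2.convertScaleAbs(cv2.resize(c,None,fx=2,fy=2,interpolation=2),alpha=1.5))
d=[.5244,.0062,-.364]
plan([*d[:2],.0189],down(d[2]+np.pi/2))
R=Ro.from_euler('z',d[2]).as_matrix()
P=np.array([[61,41,14],[61,-41,14],[-49,-41,14],[-49,41,14],[37,11.5,14],[37,-11.5,14]])/1000@R.T+[*d[:2],0]
print(np.round((proj(f,P)-[120,40])*2).tolist())
"
```

```text
time_s: 7.25
eef_pos: [0.5239, 0.0051, 0.0341]
eef_rot: [0.181, 0.984, 0.0, -0.001]
contact_force: [0.1, -0.3, -4.4]
width: 0.566
grasp_force: 30.0
t 7.3 pos [0.5252 0.0048 0.0346] shift mm [ 1.2  1.  15.7] rotvec [0.0002 0.0007 0.0002]
[[494.0, 490.0], [302.0, 490.0], [287.0, 231.0], [511.0, 232.0], [427.0, 442.0], [370.0, 442.0]]
```

View pics/w3c.png

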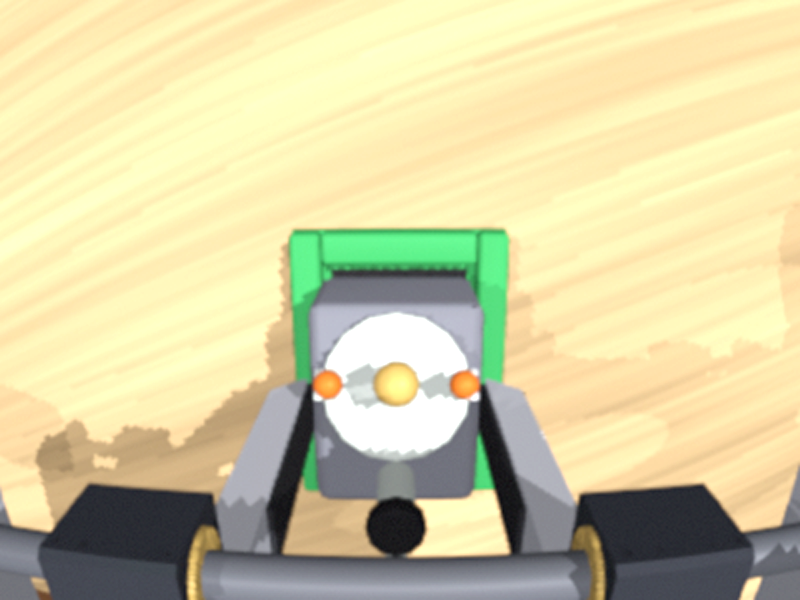

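Dock's rear corners are at (291,231), (507,231) and the dispenser heads at (328,384), (465,384): the dispenser needs about +1 mm in tool y. Checking x with the rear edges.

```bash
python3 -c "
from h import *
f=load('w3')
m=lambda L:[(p,((u+.5)/2-.5+120,(v+.5)/2-.5+40)) for p,(u,v) in L]
d,r=fit([(f,m([((-49,-41,14),(291,231)),((-49,41,14),(507,231)),((61,41,14),(494,488))]))],[.523,.006,-.37]);print(d,np.round(r,1).tolist())
q,r=fit([(f,m([((-20.6,18,66.2),(465,384)),((-20.6,-18,66.2),(328,384)),((-35,-27,40),(312,305)),((-35,27,40),(483,305)),((-35,27,0),(474,276)),((-35,-27,0),(322,276))]))],[.525,.005,-.37],.0207);print(q,np.round(r,1).tolist())
R=lambda a:Ro.from_euler('z',a).as_matrix()[:2,:2]
print('disp->dock dispframe mm',R(q[2]).T@(d[:2]-q[:2])*1000,'turn',d[2]-q[2])
"
```

```text
[ 0.52388267  0.00602685 -0.36101149] [[-2.4, -0.1], [1.4, -0.2], [0.1, 0.7]]
[ 0.52473861  0.0051207  -0.36478991] [[0.2, 0.5], [0.4, 0.4], [-2.9, -0.0], [2.5, 0.2], [-0.9, -0.6], [-0.1, -0.8]]
disp->dock dispframe mm [-1.12289122  0.54116319] turn 0.0037784205286650052
```

```bash
python3 -m creep '{"translation":[[1.1,0.8,0],[0,0,3],[0,0,3],[0,0,3],[0,0,2.5],[0,0,2],[0,0,1],[0,0,0]],"delta_rot":[[0,0,0],[0,0,0],[0,0,0],[0,0,0],[0,0,0],[0,0,0],[0,0,0],[0,0,0]],"claw":[1,1,1,1,1,1,1,1]}'
```

```text
time_s: 8.3
eef_pos: [0.524, 0.006, 0.0199]
eef_rot: [0.181, 0.984, 0.0, -0.0]
contact_force: [-0.1, -0.7, -4.8]
width: 0.567
grasp_force: 30.0
```

```bash
python3 -m creep '{"translation":[[0,0,0.7],[0,0,0.3],[0,0,0],[0,0,0],[0,0,0],[0,0,0],[0,0,0],[0,0,0]],"delta_rot":[[0,0,0],[0,0,0],[0,0,0],[0,0,0],[0,0,0],[0,0,0],[0,0,0],[0,0,0]],"claw":[1,1,1,1,0.4,0,0,0]}'
python3 -m creep '{"translation":[[0,0,0],[0,0,0],[0,0,-15],[0,0,-30],[0,0,-40],[0,0,-40],[0,0,-15],[0,0,0]],"delta_rot":[[0,0,0],[0,0,0],[0,0,0],[0,0,0],[0,0,0],[0,0,0],[0,0,0],[0,0,0]],"claw":[0,0,0,0,0,0,0,0]}'
python3 -c "
from h import *
f=snap('w4');c=f['image'][40:340,120:520,::-1]
cv2.imwrite('pics/w4c.png',cv2.convertScaleAbs(cv2.resize(c,None,fx=2,fy=2,interpolation=2),alpha=1.5))
plan([.4833,-.2903,.16],down(-.3561+np.pi/2))
"
```

```text
time_s: 9.3
eef_pos: [0.5242, 0.006, 0.0192]
eef_rot: [0.181, 0.984, 0.0, 0.0]
contact_force: [-0.4, 0.0, 1.3]
width: 0.888
grasp_force: 0.0
time_s: 10.3
eef_pos: [0.5244, 0.006, 0.1598]
eef_rot: [0.181, 0.984, 0.0, 0.001]
contact_force: [0.8, 0.2, -0.2]
width: 0.998
grasp_force: 0.0
t 10.35 pos [0.5234 0.0061 0.1585] shift mm [ -67.9 -291.3   -1.5] rotvec [-0.0001 -0.0007 -0.0077]
```

View pics/w4c.png

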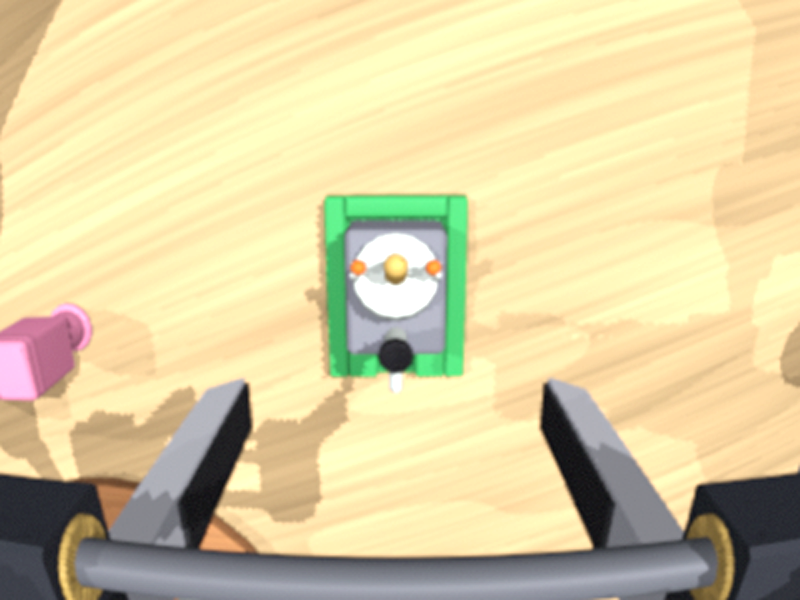

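Dispenser sits centred in the pocket (heads (358,268), (433,268), dock corners (325,197), (467,197)), lug end at the slot. On to the cartridge.

```bash
python3 -m creep '{"translation":[[-5,-20,0],[-10,-45,0],[-12,-50,0],[-12,-50,0],[-12,-50,0],[-10,-45,0],[-7,-31,0],[0,0,0]],"delta_rot":[[0,0,0],[0,0,0],[0,0,0],[0,0,0],[0,0,0],[0,0,0],[0,0,0],[0,0,0]],"claw":[0,0,0,0,0,0,0,0]}'
python3 -c "
from h import *
f=snap('w5');c=f['image'][40:340,120:520,::-1]
cv2.imwrite('pics/w5c.png',cv2.convertScaleAbs(cv2.resize(c,None,fx=2,fy=2,interpolation=2),alpha=1.5))
plan([.4833,-.2903,.16],down(-.3561+np.pi/2))
f=load('w4')
m=lambda L:[(p,((u+.5)/2-.5+120,(v+.5)/2-.5+40)) for p,(u,v) in L]
q,r=fit([(f,m([((-20.6,18,66.2),(433,268)),((-20.6,-18,66.2),(358,268)),((24,0,72),(396,354)),((-24.5,0,74),(396,268))]))],[.525,.005,-.37],.005);print('disp',q,np.round(r,1).tolist())
d,r=fit([(f,m([((-49,-41,14),(325,197)),((-49,41,14),(467,197)),((61,41,14),(463,375)),((61,-41,14),(330,375))]))],[.525,.005,-.37]);print('dock',d,np.round(r,1).tolist())
"
```

```text
time_s: 11.35
eef_pos: [0.4826, -0.2914, 0.1565]
eef_rot: [0.183, 0.983, 0.001, -0.002]
contact_force: [-0.8, 0.6, 0.6]
width: 0.999
grasp_force: 0.0
t 11.4 pos [ 0.4828 -0.2899  0.1568] shift mm [-0.6 -0.2 -3.2] rotvec [ 0.002  -0.0041 -0.0097]
disp [ 0.52525143  0.00567971 -0.36044297] [[0.1, -0.0], [0.2, 0.1], [-0.0, 2.6], [-0.2, -2.2]]
dock [ 0.52447614  0.00627636 -0.36054214] [[-0.8, -0.6], [0.9, -0.8], [0.3, 0.9], [-0.4, 1.1]]
```

View pics/w5c.png

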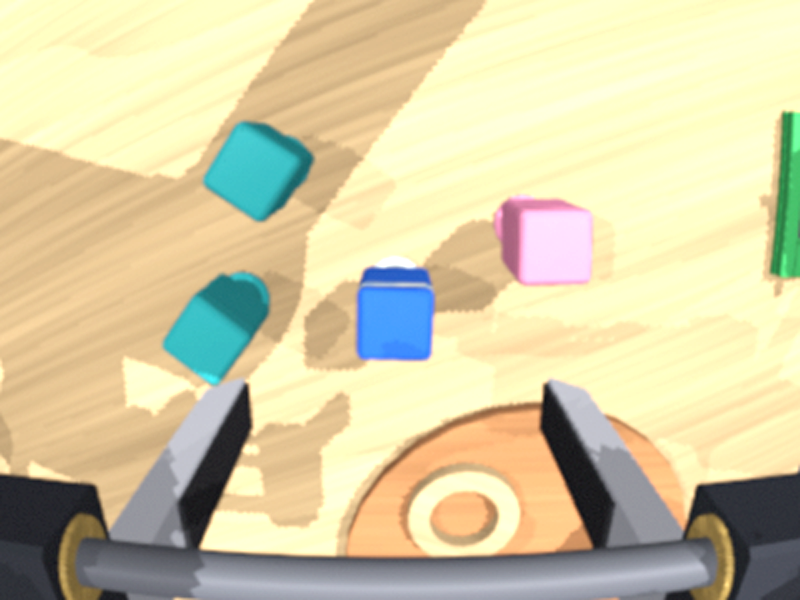

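Blue cartridge is at (395,322), top corners (358,285), (433,285), (431,359), (360,359), square to the tool. The left turquoise one is close, so I'll go down with the fingers half open.

```bash
python3 -m creep '{"translation":[[0,0,0],[0,0,0],[0,0,0],[0,0,0],[0,0,0],[0,0,0],[0,0,0],[0,0,0]],"delta_rot":[[0,0,0],[0,0,0],[0,0,0],[0,0,0],[0,0,0],[0,0,0],[0,0,0],[0,0,0]],"claw":[0.32,0.32,0.32,0.32,0.32,0.32,0.32,0.32]}'
python3 -c "
from h import *
f=load('w5')
m=lambda L:[(p,((u+.5)/2-.5+120,(v+.5)/2-.5+40)) for p,(u,v) in L]
q,r=fit([(f,m([((-18,18,86),(433,285)),((-18,-18,86),(358,285)),((18,18,86),(431,359)),((18,-18,86),(360,359))]))],[.483,-.29,-.37],0);print(q,np.round(r,1).tolist())
plan([*q[:2],.041],down(q[2]+np.pi/2))
"
```

```text
time_s: 12.4
eef_pos: [0.4839, -0.2902, 0.1589]
eef_rot: [0.181, 0.983, 0.0, -0.0]
contact_force: [0.2, -0.9, -1.1]
width: 0.68
grasp_force: 0.0
[ 0.48407588 -0.29211922 -0.3661269 ] [[1.0, -0.0], [-1.0, -0.0], [1.3, 0.1], [-1.3, 0.1]]
t 12.4 pos [ 0.4839 -0.2902  0.1589] shift mm [ -0.8  -1.8 117.9] rotvec [ 0.0001 -0.      0.0022]
```

```bash
python3 -m creep '{"translation":[[-0.5,-1.5,10],[0,0,20],[0,0,24],[0,0,24],[0,0,20],[0,0,13],[0,0,7],[0,0,0]],"delta_rot":[[0,0,0],[0,0,0],[0,0,0],[0,0,0],[0,0,0],[0,0,0],[0,0,0],[0,0,0]],"claw":[0.32,0.32,0.32,0.32,0.32,0.32,0.32,0.32]}'
python3 -m creep '{"translation":[[0,0,0],[0,0,0],[0,0,0],[0,0,0],[0,0,0],[0,0,0],[0,0,0],[0,0,0]],"delta_rot":[[0,0,0],[0,0,0],[0,0,0],[0,0,0],[0,0,0],[0,0,0],[0,0,0],[0,0,0]],"claw":[0.32,1,1,1,1,1,1,1]}'
```

```text
time_s: 13.4
eef_pos: [0.4838, -0.2917, 0.0406]
eef_rot: [0.181, 0.984, 0.0, -0.0]
contact_force: [-1.2, 0.1, 0.7]
width: 0.681
grasp_force: 0.0
time_s: 14.4
eef_pos: [0.484, -0.2918, 0.0411]
eef_rot: [0.181, 0.984, -0.0, 0.0]
contact_force: [-0.1, -0.3, 2.1]
width: 0.386
grasp_force: 29.8
```

```bash
cat > tgt.py <<'E'
from h import *
import sys
D=np.array([.5245,.006,.005]);yaw=-.362
def target(s,dx=0,dy=0):
    R=Ro.from_euler('z',yaw);a=np.radians(25)
    ax=np.array([-np.sin(a),0,np.cos(a)]);nx=np.array([np.cos(a),0,np.sin(a)])
    P=D+R.apply(np.array([-.014,0,.052])+ax*(s+41.1)/1000+nx*dx/1000+np.array([0,dy/1000,0]))
    return P,down(yaw+np.pi/2,-a)
if __name__=="__main__":
    P,R=target(*map(float,sys.argv[1:]));print(P);plan(P,R)
E
python3 tgt.py 50
```

```text
[0.47540201 0.02459281 0.13956464]
t 14.4 pos [ 0.484  -0.2918  0.0411] shift mm [120.6 292.6 -98.5] rotvec [-4.000e-04 -4.361e-01 -1.800e-03]
```

```bash
python3 -m creep '{"translation":[[0,0,-15],[0,0,-35],[0,0,-35],[0,0,-20],[5,10,-5],[15,35,0],[20,50,0],[22,53,0]],"delta_rot":[[0,0,0],[0,0,0],[0,0,0],[0,0,0],[0,0,0],[0,0,0],[0,0,0],[0,0,0]],"claw":[1,1,1,1,1,1,1,1]}'
python3 -m creep '{"translation":[[22,53,0],[18,45,0],[12,32,0],[6,14,0],[0,0,0],[0,0,0],[0,0,0],[0,0,0]],"delta_rot":[[0,0,0],[0,0,0],[0,0,0],[0,0,0],[0,-0.1,0],[0,-0.14,0],[0,-0.12,0],[0,-0.076,0]],"claw":[1,1,1,1,1,1,1,1]}'
python3 tgt.py 45
```

```text
time_s: 15.4
eef_pos: [0.4775, -0.1291, 0.1501]
eef_rot: [0.181, 0.983, 0.001, -0.001]
contact_force: [0.4, -0.9, -0.9]
width: 0.38
grasp_force: 29.8
time_s: 16.4
eef_pos: [0.4735, 0.0235, 0.1501]
eef_rot: [0.177, 0.96, -0.04, 0.213]
contact_force: [0.6, 0.2, -0.8]
width: 0.38
grasp_force: 29.8
[0.47737816 0.02384447 0.1350331 ]
t 16.4 pos [0.4735 0.0235 0.1501] shift mm [ 3.2  1.7 15.1] rotvec [-0.0017  0.0004 -0.0014]
```

```bash
python3 -m creep '{"translation":[[1,1,3],[1,0.7,5],[1,0,8],[0,0,6],[0,0,3],[0,0,0],[0,0,0],[0,0,0]],"delta_rot":[[0,0,0],[0,0,0],[0,0,0],[0,0,0],[0,0,0],[0,0,0],[0,0,0],[0,0,0]],"claw":[1,1,1,1,1,1,1,1]}'
python3 tgt.py 35
python3 -c "
from h import *
s=snap('s6','scene');w=snap('w6');t=snap('t6','top')
g=lambda f,u,v,k,W,H:cv2.convertScaleAbs(cv2.resize(f['image'][v:v+H,u:u+W,::-1],None,fx=k,fy=k,interpolation=2),alpha=1.4)
a=g(s,300,135,6,66,100);b=g(w,215,150,2,200,200);c=g(t,270,190,4,100,50)
cv2.imwrite('pics/c6.png',np.hstack([a,np.vstack([b,c])]))
from tgt import target
from station import bot
st=bot.read_state();R=Ro.from_quat(st['eef_rot']);p=st['eef_pos']
mouth=lambda x,y,z:p+R.apply([x/1000,y/1000,.0411-z/1000])
D=np.array([.5245,.006,.005]);Rd=Ro.from_euler('z',-.362)
P=np.array([D+Rd.apply([-.0244,0,.0744]),D+Rd.apply([-.0206,.018,.0662]),D+Rd.apply([-.0206,-.018,.0662]),mouth(0,0,0),mouth(18,18,86),mouth(-18,18,86),mouth(-18,-18,86),mouth(18,-18,86)])
print('scene',np.round((proj(s,P)-[300,135])*6).tolist());print('wrist',np.round((proj(w,P)-[215,150])*2+[396,0]).tolist())
"
```

```text
time_s: 17.4
eef_pos: [0.4837, 0.0227, 0.1273]
eef_rot: [0.177, 0.96, -0.039, 0.213]
contact_force: [-0.7, 0.5, -1.0]
width: 0.381
grasp_force: 29.8
[0.48133044 0.02234779 0.12597002]
t 17.4 pos [0.4837 0.0227 0.1273] shift mm [ 2.5 -1.2  0.3] rotvec [-0.0005  0.0001 -0.0016]
scene [[247.0, 309.0], [271.0, 343.0], [213.0, 309.0], [253.0, 292.0], [358.0, 142.0], [317.0, 153.0], [255.0, 120.0], [297.0, 110.0]]
wrist [[598.0, 106.0], [639.0, 99.0], [558.0, 100.0], [601.0, 119.0], [666.0, 159.0], [661.0, 269.0], [541.0, 269.0], [536.0, 159.0]]
```

View pics/c6.png

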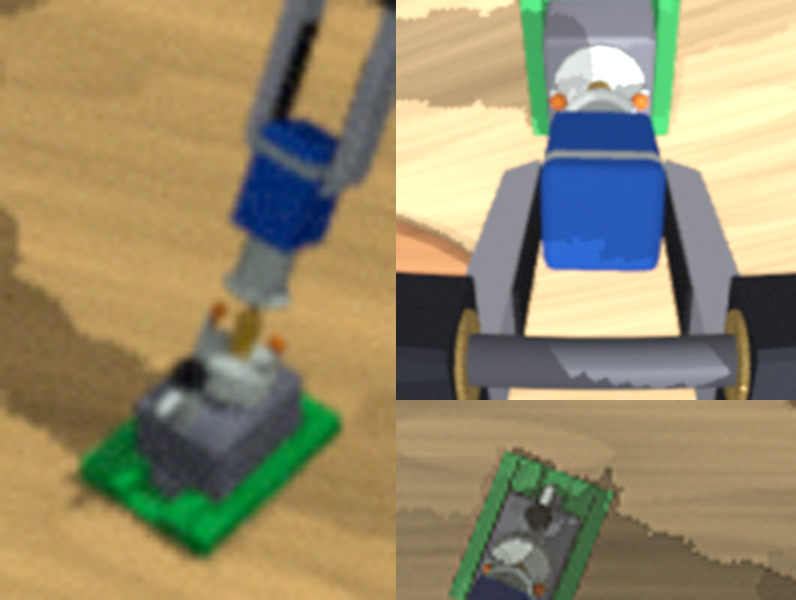

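Scene crop: mouth (257,291) is just above stem tip (246,312). In the wrist crop the heads at (558,102), (640,102) and the cartridge corners all match prediction within about 2 px. Apply the small lateral correction and lower to just before contact.

```bash
python3 -m creep '{"translation":[[1,-0.6,0],[1,-0.5,0],[0,0,3],[0,0,5],[0,0,5],[0,0,4],[0,0,2],[0,0,0]],"delta_rot":[[0,0,0],[0,0,0],[0,0,0],[0,0,0],[0,0,0],[0,0,0],[0,0,0],[0,0,0]],"claw":[1,1,1,1,1,1,1,1]}'
python3 tgt.py 2
```

```text
time_s: 18.55
eef_pos: [0.4896, 0.0196, 0.1096]
eef_rot: [0.177, 0.96, -0.039, 0.213]
contact_force: [-2.1, 2.1, 3.0]
width: 0.383
grasp_force: 29.8
[0.49437298 0.01740874 0.09606187]
t 18.55 pos [0.4896 0.0196 0.1096] shift mm [ 1.  -0.4 14.4] rotvec [ 0.0001  0.0009 -0.0021]
```

```bash
python3 -m creep '{"translation":[[0.5,-0.3,1],[0,0,2],[0,0,2],[0,0,2],[0,0,2],[0,0,1],[0,0,0],[0,0,0]],"delta_rot":[[0,0,0],[0,0,0],[0,0,0],[0,0,0],[0,0,0],[0,0,0],[0,0,0],[0,0,0]],"claw":[1,1,1,1,1,1,1,1]}'
python3 tgt.py 2
```

```text
time_s: 19.55
eef_pos: [0.4934, 0.0181, 0.1003]
eef_rot: [0.177, 0.96, -0.039, 0.214]
contact_force: [-1.6, 3.4, 6.1]
width: 0.378
grasp_force: 29.8
[0.49437298 0.01740874 0.09606187]
t 19.55 pos [0.4934 0.0181 0.1003] shift mm [ 0.8 -0.3  4.4] rotvec [ 0.0004  0.0014 -0.002 ]
```

```bash
python3 -m creep '{"translation":[[0.3,0,1],[0,0,1],[0,0,1],[0,0,1],[0,0,0.5],[0,0,0],[0,0,0],[0,0,0]],"delta_rot":[[0,0,0],[0,0,0],[0,0,0],[0,0,0],[0,0,0],[0,0,0],[0,0,0],[0,0,0]],"claw":[1,1,1,1,1,1,1,1]}'
python3 tgt.py 2
```

```text
time_s: 20.55
eef_pos: [0.4951, 0.0174, 0.0965]
eef_rot: [0.177, 0.96, -0.039, 0.214]
contact_force: [-2.4, 2.7, 8.1]
width: 0.382
grasp_force: 29.8
[0.49437298 0.01740874 0.09606187]
t 20.55 pos [0.4951 0.0174 0.0965] shift mm [ 0.7 -0.3  0.1] rotvec [ 0.0005  0.002  -0.002 ]
```

```bash
python3 -m creep '{"translation":[[0,0,0.5],[0,0,0.5],[0,0,0],[0,0,0],[0,0,0],[0,0,0],[0,0,0],[0,0,0]],"delta_rot":[[0,0,0],[0,0,0],[0,0,0],[0,0,0],[0,0,0],[0,0,0],[0,0,0],[0,0,0]],"claw":[1,1,1,1,1,1,1,1]}'
python3 tgt.py 2
```

```text
time_s: 21.55
eef_pos: [0.4955, 0.0173, 0.0957]
eef_rot: [0.177, 0.96, -0.039, 0.214]
contact_force: [-3.5, 2.9, 8.7]
width: 0.382
grasp_force: 29.8
[0.49437298 0.01740874 0.09606187]
t 21.55 pos [0.4955 0.0173 0.0957] shift mm [ 0.8 -0.3 -0.8] rotvec [ 0.0005  0.0022 -0.0019]
```

```bash
python3 -m creep '{"translation":[[0,0,0.5],[0,0,0.5],[0,0,0.5],[0,0,0],[0,0,0],[0,0,0],[0,0,0],[0,0,0]],"delta_rot":[[0,0,0],[0,0,0],[0,0,0],[0,0,0],[0,0,0],[0,0,0],[0,0,0],[0,0,0]],"claw":[1,1,1,1,1,1,1,1]}'
python3 tgt.py 2
```

```text
time_s: 22.55
eef_pos: [0.496, 0.0172, 0.0955]
eef_rot: [0.177, 0.96, -0.039, 0.215]
contact_force: [-10.3, 4.7, 20.0]
width: 0.381
grasp_force: 29.8
[0.49437298 0.01740874 0.09606187]
t 22.55 pos [0.496  0.0172 0.0955] shift mm [ 1.2 -0.4 -1.2] rotvec [ 0.0009  0.0033 -0.0023]
```

```bash
for i in 1 2 3; do python3 -m creep '{"translation":[[0,0,0],[0,0,0],[0,0,0],[0,0,0],[0,0,0],[0,0,0],[0,0,0],[0,0,0]],"delta_rot":[[0,0,0],[0,0,0],[0,0,0],[0,0,0],[0,0,0],[0,0,0],[0,0,0],[0,0,0]],"claw":[1,1,1,1,1,1,1,1]}'; done
python3 -c "
from h import *
s=snap('s7','scene');w=snap('w7')
g=lambda f,u,v,k,W,H:cv2.convertScaleAbs(cv2.resize(f['image'][v:v+H,u:u+W,::-1],None,fx=k,fy=k,interpolation=2),alpha=1.4)
cv2.imwrite('pics/c7.png',np.hstack([g(s,300,135,6,66,100),np.vstack([g(w,215,150,2,200,200),np.zeros((200,400,3),np.uint8)])]))
from station import bot
st=bot.read_state();R=Ro.from_quat(st['eef_rot']);p=st['eef_pos']
mouth=lambda x,y,z:p+R.apply([x/1000,y/1000,.0411-z/1000])
D=np.array([.5245,.006,.005]);Rd=Ro.from_euler('z',-.362)
P=np.array([D+Rd.apply([-.0206,.018,.0662]),D+Rd.apply([-.0206,-.018,.0662]),mouth(18,18,86),mouth(-18,18,86),mouth(-18,-18,86),mouth(18,-18,86)])
print('scene',np.round((proj(s,P)-[300,135])*6).tolist());print('wrist',np.round((proj(w,P)-[215,150])*2+[396,0]).tolist())
"
```

```text
time_s: 23.55
eef_pos: [0.496, 0.0172, 0.0955]
eef_rot: [0.177, 0.96, -0.039, 0.215]
contact_force: [-10.8, 4.7, 20.7]
width: 0.383
grasp_force: 29.8
time_s: 24.55
eef_pos: [0.496, 0.0172, 0.0955]
eef_rot: [0.177, 0.96, -0.039, 0.215]
contact_force: [-9.7, 4.1, 19.8]
width: 0.383
grasp_force: 29.8
time_s: 25.55
eef_pos: [0.496, 0.0172, 0.0955]
eef_rot: [0.177, 0.96, -0.039, 0.215]
contact_force: [-10.7, 4.3, 19.8]
width: 0.382
grasp_force: 29.8
scene [[271.0, 343.0], [213.0, 309.0], [335.0, 207.0], [294.0, 219.0], [234.0, 185.0], [276.0, 174.0]]
wrist [[646.0, 128.0], [554.0, 128.0], [666.0, 160.0], [661.0, 269.0], [541.0, 269.0], [536.0, 159.0]]
```

View pics/c7.png

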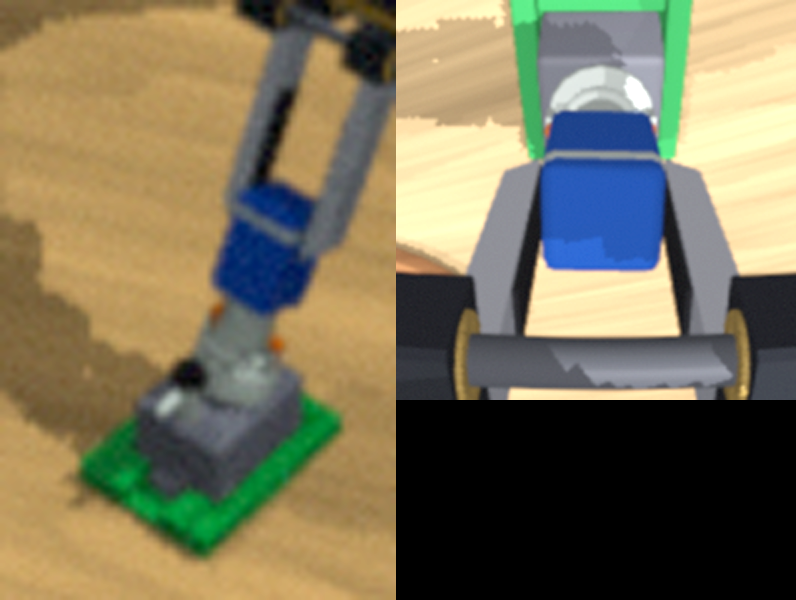

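The coupler is down on the boss between the orange jaws at (218,312) and (278,344), with no slip in the grip. The dispenser is still seated flat, and about 20 N has held steady for 3 s. Handing in.

```bash
python3 -c "
from station import bot
print(bot.hand_in())"
```

```text
the job is handed in; nothing more can be done
None
```

I seated the dispenser in the dock and let go, then pressed the cartridge onto the nipple against the hard stop, held it there over 3 s at a steady push of about 23 N, and handed the job in still gripping it; hand-in returned no verdict.

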